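Line up the sample jars by height from the balance

TASK

Line the four white sample jars up by height for weighing, one standing centred on each rubber pad of the strip: the shortest on the pad next to the balance, each next one taller, the tallest on the pad farthest from the balance. Keep the jars upright throughout and leave the petri dish where it is.

Things in the scene. Friction and masses are not known exactly. Their poses are not given: they have to be found in the camera images.
- jar_60: The shortest of the four sample jars: loose upright round straight-sided white plastic jar with a blue screw cap, 60 mm tall in all; cap 58 mm in diameter and 18 mm high at the top, body below it 54 mm in diameter. Weighs under 0.3 kg, rigid. Origin at the centre of its underside, z up along the jar.
- jar_82: The second shortest of the four sample jars: loose upright round straight-sided white plastic jar with a blue screw cap, 82 mm tall in all; cap 44 mm in diameter and 18 mm high at the top, body below it 40 mm in diameter. Weighs under 0.3 kg, rigid. Origin at the centre of its underside, z up along the jar.
- jar_104: The second tallest of the four sample jars: loose upright round straight-sided white plastic jar with a blue screw cap, 104 mm tall in all; cap 52 mm in diameter and 18 mm high at the top, body below it 48 mm in diameter. Weighs under 0.3 kg, rigid. Origin at the centre of its underside, z up along the jar.
- jar_126: The tallest of the four sample jars: loose upright round straight-sided white plastic jar with a blue screw cap, 126 mm tall in all; cap 40 mm in diameter and 18 mm high at the top, body below it 36 mm in diameter. Weighs under 0.3 kg, rigid. Origin at the centre of its underside, z up along the jar.
- pad_a: One of four square black rubber pads, 76 x 76 x 3 mm, fixed on a flat 6 mm aluminium strip (410 x 110 mm) that lies across in front of the robot. They form one row in the order a, b, c, d, about 100 mm apart; this is an end of the row (the leftmost seen from the robot, greatest y). Origin at the centre of the pad's underside: the pad's top is 3 mm above it, 9 mm above the bench. Its x axis points across the row away from the robot, its y axis along the row to the left.
- pad_b: One of four square black rubber pads, 76 x 76 x 3 mm, fixed on a flat 6 mm aluminium strip (410 x 110 mm) that lies across in front of the robot. They form one row in the order a, b, c, d, about 100 mm apart; this is the second from the robot's left. Origin at the centre of the pad's underside: the pad's top is 3 mm above it, 9 mm above the bench. Its x axis points across the row away from the robot, its y axis along the row to the left.
- pad_c: One of four square black rubber pads, 76 x 76 x 3 mm, fixed on a flat 6 mm aluminium strip (410 x 110 mm) that lies across in front of the robot. They form one row in the order a, b, c, d, about 100 mm apart; this is the third from the robot's left. Origin at the centre of the pad's underside: the pad's top is 3 mm above it, 9 mm above the bench. Its x axis points across the row away from the robot, its y axis along the row to the left.
- pad_d: One of four square black rubber pads, 76 x 76 x 3 mm, fixed on a flat 6 mm aluminium strip (410 x 110 mm) that lies across in front of the robot. They form one row in the order a, b, c, d, about 100 mm apart; this is the other end of the row (the rightmost seen from the robot, least y). Origin at the centre of the pad's underside: the pad's top is 3 mm above it, 9 mm above the bench. Its x axis points across the row away from the robot, its y axis along the row to the left.
- balance: Laboratory balance: flat white box 200 x 170 mm and 50 mm high with a round steel pan (116 mm wide, top 62 mm above the bench), fixed to the bench just beyond one end of the row of pads; which end changes (a blue basket 85 mm high stands at the other). Origin at the centre of its underside.
- petri_dish: Loose closed petri dish, a pale flat disc 92 mm across and 20 mm high, standing beside the jars on one side or the other; a bystander (a small fixed teal slide box, 35 mm high, stands on the other side). Origin at the centre of its underside.
There are look-alikes about, which are no part of the job. Leave any red look-alike of the jar_60 alone. Leave any red look-alike of the jar_104 alone.

How it is judged:
By the outcome, as a careful person would: the job done as asked, in the order asked, and still so for the second after the job is handed in, with the robot touching nothing.
It also fails if it takes over 96 s, if anything falls off the work surface, if the arm or the gripper's body presses on something with over 40 N, if the wrist force passes 120 N, or if a joint passes its speed limit or range.

ROBOT

A 7-joint arm with a two-finger parallel gripper is mounted at the origin on the work surface. World frame = base frame: x ahead of the robot, y to its left, z up, the work surface at z = 0. Lengths are in m, angles in rad, forces in N, time in s.
With the tool pointing down it reaches from about 0.4 to 0.85 m from the base axis. Payload 10.4 kg.
Tool frame: the origin (TCP) lies midway between the tips of the shut fingers; the grasp point (between the pads) lies 19 mm behind it; y points along the fingers, x is the direction in which the jaws open and shut, and the axes are right-handed (so a half turn about y gives the same grasp; the last joint's range is limited). The gripper opens to 87 mm and grips with 3 to 60 N. Pads are 19 mm wide; open, the fingers measure 117 mm over their backs; the gripper's body (75 mm by 190 mm) begins 51 mm behind the grasp point.
Start: joints at [1.246, 0.332, -0.065, 1.46, 0.022, 1.35, -0.088], TCP at [0.186, -0.597, 0.223] pointing down, gripper open.
Joint ranges: [-2.6, 2.6], [-0.5, 2.12], [-1.47, 1.34], [0.16, 2.42], [-1.27, 4.41], [0.06, 2.06], [-2.6, 2.6]. Speed limits (rad/s): [2.22, 2.22, 2.79, 2.79, 3.14, 3.14, 3.14].

INTERFACE

Orientations are given as a unit quaternion [x, y, z, w].
In Python, from bench import r gives the robot as it stands. The module is installed in compiled form; this text tells all that it offers.
- The arm moves only by the tool arm_command, never from a script. Its argument "deltas" is one flat list of numbers, 6 for each row, row after row: the shift along the tool's x, y, z in m, then the turn, a rotation vector about the tool's x, y, z in degrees. In form: [tx, ty, tz, ax, ay, az, tx, ty, tz, ax, ay, az, ...]. A call has 1 to 8 rows; each row is the pose to reach, as a shift and turn from the pose commanded when the call began, along the tool's axes at that moment; what a row does not reach only later rows make up. A row lasts 1/8 s, in which the tool goes at most 62.5 mm and 10.7 degrees, less where a joint would pass 70% of its speed; a pose out of reach is approached as far as the arm can. A call with a gripper value outside its range is refused whole. "hand" is the opening, from 0 (shut) to 1 (fully open), set as the call begins (left out, the last holds). The fingers move at their own pace and stop on an object; "grip_force" is the grip in N (left out, the last holds). Time passes only in rows, so rows that repeat a pose let the fingers close. It gives the time, the measured TCP pose, the force and the opening at its end, in the units of the state.
- r.read_state(): the state, without advancing time (a new reading comes with each control period).
- r.camera(name): name is "scene" or "top" or "wrist"; returns a dict with "image" (480x640x3 uint8, red, green, blue), "intrinsics" (3x3 intrinsics, pixels), "k1" (the pictures are not rectified: a ray, as slopes to the right and down, at radius r is drawn at 1 + k1 r^2 times it, then the intrinsics apply), "world_from_camera" (4x4, takes a point from camera to world coordinates); the wrist camera has in their place "hand_eye" (4x4, takes a point from camera to tool coordinates, whose origin is the TCP and whose axes are the tool frame's). Camera axes: x right, y down, z forward; pixel columns grow to the right and rows downward; lengths in m; the calibration is good to about 2 mm. A picture is of the moment at which its call begins: read the wrist's pose just before it. There is no depth.
- r.close_job(): hands the job in, once; it reports no verdict.
Trained networks look in a picture, given as the dict that the camera call returned (one of the last four; its "shot" number tells which), for a name from the list of things; names that differ only in an ending like _2 or _b are one class to them, and where a whole thing is asked for, a point or a joint stands for the part that bears it (a point fixed in the world has none). Each returns a list of dicts, best first, with "conf" (0 to 1); they miss things now and then, are a little off and sometimes report something else, mostly with a low value. They report only what shows in the picture. A call takes as long as a camera call. They do not tell look-alikes from the thing itself.
- r.boxes_of(picture, query): "centre" ([row, column] in pixels, amid what is visible of it).
- r.regions_of(picture, query): "region" (480x640 bool, what is visible of it) and "centre" ([row, column] in pixels, amid what is visible of it).
The state is a dict: "time": time; "joint_positions": joint angles; "joint_vel": joint speeds; "joint_torque": joint torques, N m; "ee_pos": TCP position; "eef_rot": TCP orientation; "ft_force": force on the tool from outside, world axes, zero at the start; "torque": the same for the moment, N m; "width": finger opening in m.
Only numpy, scipy, OpenCV 4.12 (cv2) and the standard library are available. Lean on these libraries where they do the work, as an engineer would, in place of code of your own. Each camera call takes 0.05 s, during which the arm holds its last target.

## Working session

There is one attempt and no reset: what is moved stays moved. The work goes in short steps, Python scripts to look and compute and a tool call to move; the robot and the scene stay as the last step left them, time stands still between calls to the robot, and variables do not carry over. Pictures are saved under pics/ and viewed, and the job is handed in when it is done.

Besides the shell and the picture viewer there is one more tool, called after ">>>" by a JSON object that holds its "method" and its "body", one argument or row to a line. arm_command: Moves the arm, as the interface text tells. Its arguments: {"type":"object","properties":{"deltas":{"type":"array","items":{"type":"number"}},"hand":{"type":"number"},"grip_force":{"type":"number"}},"required":["deltas"]}

```bash
mkdir -p pics; ls; python3 - <<'E'
from bench import r
import cv2, numpy as np
s=r.read_state(); print({k:np.round(v,3) for k,v in s.items()})
for n in ["scene","top"]:
    p=r.camera(n); cv2.imwrite(f"pics/{n}0.png",p["image"][:,:,::-1]); print(n,p["intrinsics"],p["k1"],np.round(p["world_from_camera"],4).tolist(),p["shot"])
    np.savez(f"{n}0.npz",img=p["image"],K=p["intrinsics"],k1=p["k1"],T=p["world_from_camera"])
    for q in ["jar_60","jar_82","jar_104","jar_126","pad_a","balance","petri_dish"]:
        print(q,[(np.round(b["centre"]).tolist(),round(b["conf"],2)) for b in r.boxes_of(p,q)])
E
```

```text
pics
{'time': np.float64(0.0), 'joint_positions': array([ 1.246,  0.333, -0.065,  1.461,  0.022,  1.35 , -0.089]), 'joint_vel': array([-0.001,  0.001,  0.001,  0.   ,  0.   ,  0.001, -0.001]), 'joint_torque': array([ 2.0000e-03, -6.2324e+01,  2.6000e-02, -3.8990e+01, -6.1000e-02,
        4.0000e-02,  0.0000e+00]), 'ee_pos': array([ 0.186, -0.596,  0.222]), 'eef_rot': array([-0.569,  0.42 , -0.419,  0.57 ]), 'ft_force': array([0.236, 0.77 , 0.135]), 'torque': array([-0.066,  0.034, -0.036]), 'width': np.float64(0.087)}
scene [[496.34381694   0.         315.55911733]
 [  0.         496.34381694 242.42050816]
 [  0.           0.           1.        ]] -0.06470026513873453 [[0.3576, 0.7672, -0.5325, 1.1871], [0.9338, -0.2857, 0.2153, -0.2671], [0.013, -0.5743, -0.8185, 1.0521], [0.0, 0.0, 0.0, 1.0]] 1
jar_60 [([197.0, 324.0], 0.97), ([225.0, 279.0], 0.86), ([180.0, 354.0], 0.85), ([203.0, 243.0], 0.75), ([194.0, 387.0], 0.73), ([242.0, 212.0], 0.63)]
jar_82 [([197.0, 324.0], 0.97), ([225.0, 279.0], 0.86), ([180.0, 354.0], 0.85), ([203.0, 243.0], 0.75), ([194.0, 387.0], 0.73), ([242.0, 21
[... 947 characters left out ...]
]
jar_82 [([303.0, 379.0], 0.95), ([297.0, 245.0], 0.74), ([271.0, 290.0], 0.73), ([260.0, 349.0], 0.7), ([311.0, 206.0], 0.66), ([264.0, 219.0], 0.65), ([273.0, 424.0], 0.61)]
jar_104 [([303.0, 379.0], 0.95), ([297.0, 245.0], 0.74), ([271.0, 290.0], 0.73), ([260.0, 349.0], 0.7), ([311.0, 206.0], 0.66), ([264.0, 219.0], 0.65), ([273.0, 424.0], 0.61)]
jar_126 [([303.0, 379.0], 0.95), ([297.0, 245.0], 0.74), ([271.0, 290.0], 0.73), ([260.0, 349.0], 0.7), ([311.0, 206.0], 0.66), ([264.0, 219.0], 0.65), ([273.0, 424.0], 0.61)]
pad_a [([189.0, 262.0], 0.86), ([187.0, 301.0], 0.75), ([174.0, 385.0], 0.72), ([181.0, 340.0], 0.63)]
balance [([184.0, 165.0], 0.81)]
petri_dish [([268.0, 463.0], 0.98)]
```

View pics/scene0.png

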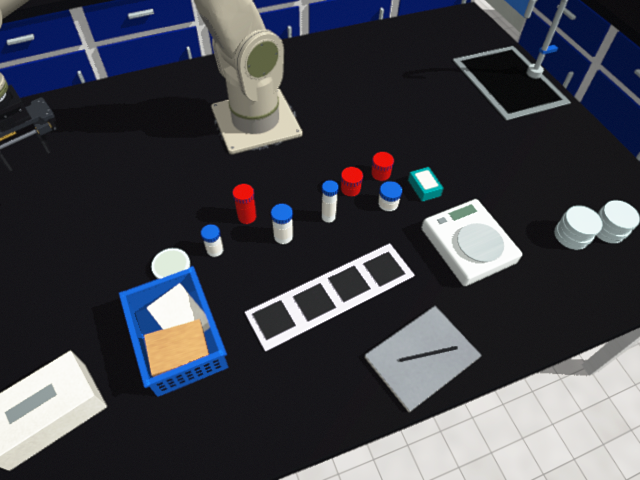

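View pics/top0.png

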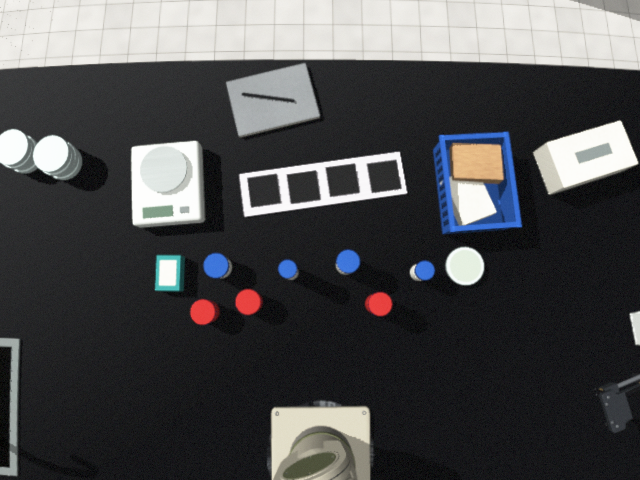

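```bash
cat > h.py <<'E'
import numpy as np, cv2
from scipy.optimize import least_squares
from scipy.spatial.transform import Rotation as R
def proj(P,K,k1,T):
    P=np.atleast_2d(P); C=np.linalg.inv(T); q=P@C[:3,:3].T+C[:3,3]
    s=q[:,:2]/q[:,2:]; s=s*(1+k1*(s**2).sum(1,keepdims=True))
    return s@K[:2,:2].T+K[:2,2]
def unproj(uv,z,K,k1,T):
    d=(np.asarray(uv,float)-K[:2,2])/np.array([K[0,0],K[1,1]]); s=d.copy()
    for _ in range(30): s=d/(1+k1*(s**2).sum())
    v=T[:3,:3]@np.array([s[0],s[1],1]); o=T[:3,3]
    return (o+v*(z-o[2])/v[2])[:2]
A=np.linspace(0,2*np.pi,48,endpoint=False)
def cyl(x,y,z0,z1,rad):
    c=np.c_[x+rad*np.cos(A),y+rad*np.sin(A)]
    return np.r_[np.c_[c,0*A+z0],np.c_[c,0*A+z1]]
def hullcent(P,c):
    h=cv2.convexHull(proj(P,*c).astype(np.float32)); m=cv2.moments(h)
    return np.array([m['m10']/m['m00'],m['m01']/m['m00']]),m['m00']
JAR={60:.058,82:.044,104:.052,126:.040}
def blue(img):
    h=cv2.cvtColor(img,cv2.COLOR_RGB2HSV)
    return ((h[...,0]>100)&(h[...,0]<130)&(h[...,1]>120)&(h[...,2]>60)).astype(np.uint8)
def blobs(m,lo=60,hi=900):
    n,l,st,c=cv2.connectedComponentsWithStats(m,connectivity=4)
    return [(c[i],st[i,4]) for i in range(1,n) if lo<st[i,4]<hi]
def solve(views,h,z0,x0):  # views: list of (cam, centroid)
    def f(p): return np.concatenate([hullcent(cyl(p[0],p[1],z0+h/1000-.018,z0+h/1000,JAR[h]/2),c)[0]-u for c,u in views])
    return least_squares(f,x0)
E
cat > m.py <<'E'
from h import *
cam={};im={}
for n in ["scene","top"]:
    d=np.load(n+"0.npz"); cam[n]=(d["K"],float(d["k1"]),d["T"]); im[n]=d["img"]
bl={n:blobs(blue(im[n])) for n in im}
for n in bl: print(n,[(np.round(c,1).tolist(),int(a)) for c,a in bl[n]])
near=lambda n,u:min(bl[n],key=lambda b:np.hypot(*(b[0]-u)))[0]
guess={60:((391,188),(217,265)),82:((210,232),(425,270)),104:((282,213),(348,261)),126:((330,187),(288,268))}
for h,(s,t) in guess.items():
    us,ut=near("scene",s),near("top",t); x0=unproj(ut,h/1000-.005,*cam["top"])
    a=solve([(cam["top"],ut)],h,0,x0); b=solve([(cam["scene"],us)],h,0,x0); c=solve([(cam["top"],ut),(cam["scene"],us)],h,0,x0)
    print(h,np.round(a.x,4),np.round(b.x,4),np.round(c.x,4),np.round(c.fun,1))
    print([hullcent(cyl(*c.x,h/1000-.018,h/1000,JAR[h]/2),cam[n])[1] for n in("top","scene")])
for n,roi in(("top",(236,148,172,72)),("scene",(240,240,180,115))):
    x,y,w,hh=roi; g=cv2.cvtColor(im[n],cv2.COLOR_RGB2GRAY); m=np.zeros_like(g); m[y:y+hh,x:x+w]=(g[y:y+hh,x:x+w]<110)
    # flood: dark comps not touching roi border
    nn,l,st,c=cv2.connectedComponentsWithStats(m,connectivity=4)
    for i in range(1,nn):
        if 300<st[i,4]<1800: print(n,"pad",np.round(c[i],1),st[i,4],np.round(unproj(c[i],.009,*cam[n]),4))
E
python3 m.py
python3 - <<'E'
from h import *
d=np.load("top0.npz");c=(d["K"],float(d["k1"]),d["T"])
for n,u,z in [("petri",(465,266),.02),("red1",(203,312),.06),("red2",(248,302),.06),("red3",(379,304),.104),("teal",(169,273),.035),("bal",(166,184),.05),("basketcorner",(444,231),.085),("bask2",(437,136),.085)]: print(n,unproj(u,z,*c).round(3))
E
```

```text
scene [([269.6, 2.3], 195), ([423.2, 5.2], 617), ([518.6, 5.0], 208), ([597.4, 25.9], 156), ([282.1, 20.9], 870), ([575.3, 65.8], 265), ([548.8, 49.3], 144), ([554.0, 70.2], 139), ([618.9, 89.1], 159), ([602.3, 117.2], 284), ([329.8, 187.4], 226), ([390.5, 190.5], 379), ([281.5, 212.9], 381), ([209.9, 232.4], 290)]
top [([348.0, 260.5], 464), ([215.3, 265.1], 540), ([286.9, 268.2], 307), ([424.7, 269.8], 327)]
60 [0.4501 0.2463] [0.4471 0.2447] [0.4492 0.2455] [0.3 0.4 0.6 0.5]
[520.2044232408516, 377.1712385863066]
82 [ 0.4356 -0.2396] [ 0.432  -0.2407] [ 0.4343 -0.2403] [0.3 0.5 0.4 0.7]
[316.82087336294353, 287.27672269556206]
104 [ 0.456  -0.0613] [ 0.4524 -0.0621] [ 0.455  -0.0615] [0.1 0.4 0.6 0.7]
[437.8376829326153, 372.9450276682619]
126 [0.4377 0.074 ] [0.4343 0.0724] [0.4365 0.0733] [0.3 0.5 0.7 0.6]
[275.2099146498367, 228.1073848074302]
top pad [383.7 175.9] 836 [ 0.6755 -0.1592]
top pad [342.3 179.7] 852 [ 0.6655 -0.0552]
top pad [303.2 186.7] 857 [0.6478 0.0421]
top pad [263.6 190.2] 862 [0.6392 0.1404]
scene pad [383.8 268.5] 775 [0.6417 0.1378]
scene pad [348.7 283.3] 831 [0.6499 0.0394]
scene pad [313.9 301.8] 887 [ 0.6678 -0.0579]
scene pad [273.4 319.5] 947 [ 0.678  -0.1623]
petri [ 0.447 -0.352]
red1 [0.341 0.271]
red2 [0.364 0.167]
red3 [ 0.359 -0.128]
teal [0.432 0.361]
bal [0.646 0.373]
basketcorner [ 0.524 -0.285]
bask2 [ 0.754 -0.279]
```

```bash
cat > st.py <<'E'
from bench import r
from h import *
s=r.read_state(); M=R.from_quat(s["eef_rot"]).as_matrix(); print("t",s["time"],"pos",np.round(s["ee_pos"],4),"w",round(float(s["width"]),4),"F",np.round(s["ft_force"],1)); print("axes cols xyz\n",np.round(M,3)); print("q",np.round(s["joint_positions"],2))
E
python3 st.py; python3 - <<'E'
from bench import r
import numpy as np
p=r.camera("wrist"); print(np.round(p["hand_eye"],3),p["intrinsics"],p["k1"])
E
```

```text
t 0.8 pos [ 0.1858 -0.5968  0.2226] w 0.087 F [-0.2 -1.  -0.2]
axes cols xyz
 [[ 0.297  0.     0.955]
 [-0.955 -0.     0.297]
 [ 0.    -1.     0.   ]]
q [ 1.25  0.33 -0.06  1.46  0.02  1.35 -0.09]
[[ 1.     0.001 -0.    -0.001]
 [ 0.    -0.301  0.953 -0.162]
 [ 0.001 -0.953 -0.301  0.083]
 [ 0.     0.     0.     1.   ]] [[364.2334002    0.         318.99748148]
 [  0.         364.2334002  243.06322035]
 [  0.           0.           1.        ]] -0.003627261214975629
```

>>> {"method": "arm_command", "body": {
  "deltas": [-0.035, -0.006, 0.043, 0, -6.06, 0, -0.071, -0.013, 0.086, 0, -12.1, 0, -0.106, -0.019, 0.128, 0, -18.2, 0, -0.141, -0.026, 0.171, 0, -24.2, 0, -0.177, -0.032, 0.214, 0, -30.3, 0, -0.212, -0.038, 0.257, 0, -36.4, 0, -0.247, -0.045, 0.299, 0, -42.4, 0, -0.283, -0.051, 0.342, 0, -48.5, 0],
  "hand": 1
}}

```text
time: 1.85
ee_pos: [0.4289, -0.2234, 0.2741]
eef_rot: [0.692, -0.147, 0.147, -0.691]
ft_force: [0.1, -0.6, 0.2]
width: 0.0868
```

```bash
cat > go.py <<'E'
# go.py x y z : print total tool-frame shift and turn to reach pose with jaws along world x
import sys
from bench import r
from h import *
s=r.read_state(); M=R.from_quat(s["eef_rot"]).as_matrix()
t=np.array([float(v) for v in sys.argv[1:4]]); M0=np.array([[1,0,0],[0,0,1],[0,-1,0.]])
print("t",round(float(s["time"]),2),"pos",np.round(s["ee_pos"],4),"w",round(float(s["width"]),4),"q",np.round(s["joint_positions"],2))
print("shift",np.round(M.T@(t-s["ee_pos"]),4),"rot",np.round(R.from_matrix(M.T@M0).as_rotvec(degrees=True),2))
E
python3 go.py .55 -.04 .30
```

```text
t 1.85 pos [ 0.4289 -0.2234  0.2741] w 0.0868 q [ 0.85  0.02 -0.47  1.72  0.01  1.4  -0.04]
shift [ 0.0359 -0.026   0.2168] rot [  0.04 -24.03   0.05]
```

>>> {"method": "arm_command", "body": {
  "deltas": [0.009, -0.006, 0.054, 0, -6, 0, 0.018, -0.013, 0.108, 0, -12, 0, 0.027, -0.02, 0.163, 0, -18, 0, 0.036, -0.026, 0.217, 0, -24, 0, 0.036, -0.026, 0.217, 0, -24, 0, 0.036, -0.026, 0.217, 0, -24, 0]
}}

```text
time: 2.6
ee_pos: [0.5499, -0.0421, 0.2993]
eef_rot: [0.707, -0.002, 0.001, -0.707]
ft_force: [-0.5, -0.3, -0.3]
width: 0.0873
```

```bash
cat > w.py <<'E'
import sys
from bench import r
from h import *
def wcam():
    s=r.read_state(); p=r.camera("wrist")
    T=np.eye(4); T[:3,:3]=R.from_quat(s["eef_rot"]).as_matrix(); T[:3,3]=s["ee_pos"]
    return p["image"],(p["intrinsics"],float(p["k1"]),T@p["hand_eye"])
if __name__=="__main__":
    img,c=wcam(); n=sys.argv[1]; cv2.imwrite(f"pics/{n}.png",img[:,:,::-1]); np.savez(n+".npz",img=img,K=c[0],k1=c[1],T=c[2])
    b=blobs(blue(img),100,5000)
    for u,a in b: print("blue",np.round(u,1),a)
    for h,x in {60:(.449,.2455),82:(.4343,-.2403),104:(.455,-.0615),126:(.4365,.0733)}.items():
        e=hullcent(cyl(*x,h/1000-.018,h/1000,JAR[h]/2),c)
        u=min(b,key=lambda q:np.hypot(*(q[0]-e[0]))); f=solve([(c,u[0])],h,0,x); print(h,"pred",e[0].round(1),int(e[1]),"got",u[0].round(1),u[1],f.x.round(4))
    for k,x in dict(a=(.640,.139),b=(.649,.041),c=(.667,-.0565),d=(.677,-.161)).items(): print(k,proj([*x,.009],*c).round(1))
E
python3 go.py .55 -.04 .30; python3 w.py w1
```

```text
t 2.6 pos [ 0.5499 -0.0421  0.2993] w 0.0873 q [ 0.58  0.2  -0.68  1.51  0.12  1.48 -0.1 ]
shift [ 0.0001 -0.0007  0.0021] rot [ 0.02 -0.24 -0.02]
blue [187.6  92.1] 2085
blue [226.5 233.3] 2176
blue [225.8 376.7] 322
blue [373.2 390.9] 4353
60 pred [ 206.8 -109.1] 4839 got [187.6  92.1] 2085 [0.4132 0.0771]
82 pred [227.5 365. ] 1164 got [225.8 376.7] 322 [ 0.4307 -0.2577]
104 pred [228.3 232. ] 2191 got [226.5 233.3] 2176 [ 0.453 -0.063]
126 pred [188.9  90. ] 2115 got [187.6  92.1] 2085 [0.4352 0.0716]
a [[400.6  35.3]]
b [[403.  128.3]]
c [[412.1 209. ]]
d [[413.8 284.9]]
```

View pics/w1.png

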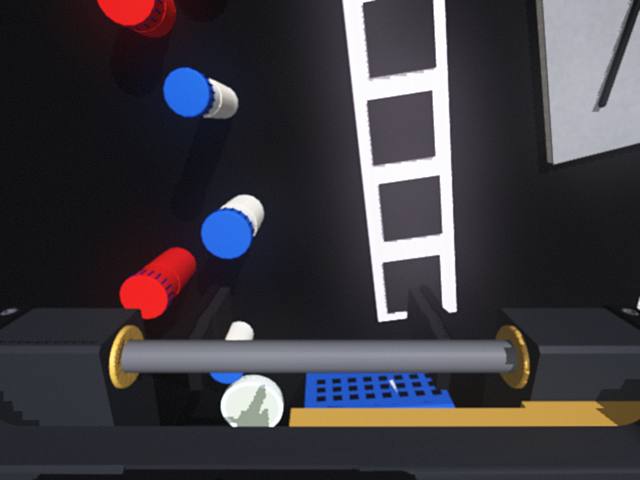

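>>> {"method": "arm_command", "body": {
  "deltas": [-0.05, 0.02, -0.01, 0, -0.2, 0, -0.096, 0.04, -0.02, 0, -0.2, 0, -0.096, 0.08, -0.02, 0, -0.2, 0, -0.096, 0.13, -0.02, 0, -0.2, 0, -0.096, 0.17, -0.02, 0, -0.2, 0, -0.096, 0.2, -0.02, 0, -0.2, 0, -0.096, 0.223, -0.02, 0, -0.2, 0, -0.096, 0.223, -0.02, 0, -0.2, 0],
  "hand": 1,
  "grip_force": 15
}}

```text
time: 3.65
ee_pos: [0.4524, -0.0625, 0.0754]
eef_rot: [-0.707, 0.002, 0.0, 0.707]
ft_force: [-0.1, 0.5, -0.2]
width: 0.0872
```

```bash
python3 go.py .454 -.062 .076; python3 w.py w2 | grep -v pred; python3 - <<'E'
from h import *
d=np.load("w1.npz"); c=(d["K"],float(d["k1"]),d["T"]); g=cv2.cvtColor(d["img"],cv2.COLOR_RGB2GRAY)
for n,(x,y) in dict(b=(403,128),c=(412,208)).items():
    _,m,_,rc=cv2.floodFill(g.copy(),None,(x,y),255,12,12,4|cv2.FLOODFILL_FIXED_RANGE); mm=cv2.moments((m==255).astype(np.uint8)) if 0 else None
    k=np.zeros((482,642),np.uint8); cv2.floodFill(g.copy(),k,(x,y),255,25,25,4|cv2.FLOODFILL_FIXED_RANGE|cv2.FLOODFILL_MASK_ONLY); v,u=np.nonzero(k[1:-1,1:-1]); print(n,len(u),u.mean(),v.mean(),unproj((u.mean(),v.mean()),.009,*c).round(4))
E
```

```text
t 3.65 pos [ 0.4524 -0.0625  0.0754] w 0.0872 q [ 0.67  0.17 -0.67  2.03  0.13  0.99 -0.06]
shift [ 0.0016 -0.0006  0.0005] rot [-0.01 -0.14 -0.16]
blue [264.3  10.7] 1900
blue [323.3 378.4] 1040
a [[ 693.3 -117.2]]
b [[657.9  92.5]]
c [[644.3 251.1]]
d [[620.2 383.1]]
b 4090 401.400488997555 127.60635696821515 [0.6471 0.0417]
c 3371 410.5630376742806 208.13586472856719 [ 0.6649 -0.0554]
```

View pics/w2.png

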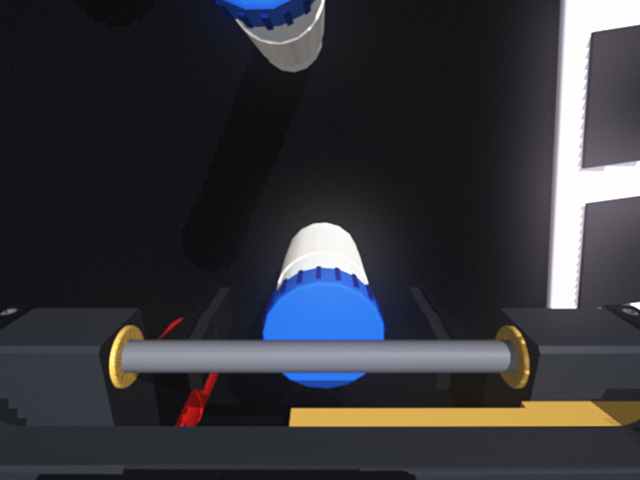

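>>> {"method": "arm_command", "body": {
  "deltas": [0, 0, 0, 0, 0, 0, 0, 0, 0, 0, 0, 0, 0, 0, 0, 0, 0, 0, 0, 0, 0, 0, 0, 0, 0, 0, 0, 0, 0, 0, 0, 0, 0, 0, 0, 0],
  "hand": 0,
  "grip_force": 20
}}

```text
time: 4.45
ee_pos: [0.4541, -0.0614, 0.0767]
eef_rot: [0.707, 0.0, 0.0, -0.707]
ft_force: [0.0, -0.2, 1.8]
width: 0.0511
```

>>> {"method": "arm_command", "body": {
  "deltas": [0, -0.025, 0, 0, 0, 0, 0, -0.05, 0, 0, 0, 0, 0.04, -0.06, 0.002, 0, 0, 0, 0.09, -0.06, 0.004, 0, 0, 0, 0.14, -0.06, 0.006, 0, 0, 0, 0.185, -0.06, 0.006, 0, 0, 0, 0.212, -0.06, 0.006, 0, 0, 0, 0.212, -0.05, 0.006, 0, 0, 0]
}}

```text
time: 5.45
ee_pos: [0.667, -0.0549, 0.1255]
eef_rot: [-0.707, -0.0, 0.0, 0.707]
ft_force: [-1.1, 0.0, -3.2]
width: 0.0512
```

```bash
python3 go.py .666 -.056 .0867; python3 w.py w3 >/dev/null
```

```text
t 5.45 pos [ 0.667  -0.0549  0.1255] w 0.0512 q [ 0.45  0.57 -0.62  1.42  0.34  1.26 -0.2 ]
shift [-0.001   0.0388 -0.0011] rot [-0.06  0.01 -0.  ]
```

View pics/w3.png

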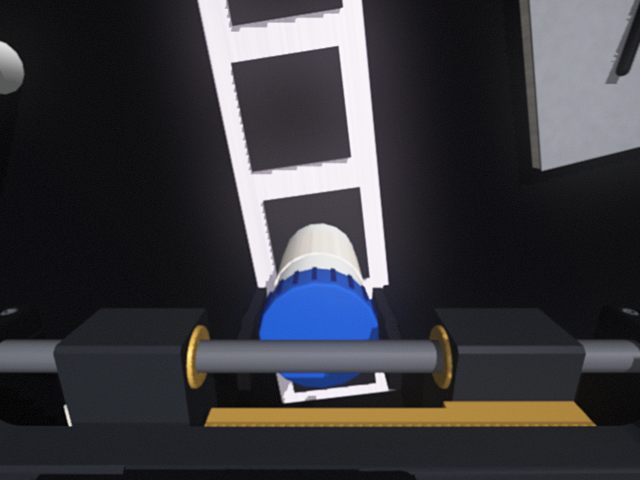

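>>> {"method": "arm_command", "body": {
  "deltas": [0, 0.02, 0, 0, 0, 0, 0, 0.034, 0, 0, 0, 0, 0, 0.039, 0, 0, 0, 0, 0, 0.039, 0, 0, 0, 0, 0, 0.039, 0, 0, 0, 0]
}}

```text
time: 6.12
ee_pos: [0.6663, -0.0555, 0.0882]
eef_rot: [0.707, 0.0, 0.0, -0.707]
ft_force: [0.3, 0.4, -2.7]
width: 0.0509
```

>>> {"method": "arm_command", "body": {
  "deltas": [0, 0, 0, 0, 0, 0, 0, 0, 0, 0, 0, 0, 0, 0, 0, 0, 0, 0, 0, 0, 0, 0, 0, 0],
  "hand": 1
}}

```text
time: 6.62
ee_pos: [0.6661, -0.0555, 0.0877]
eef_rot: [0.707, 0.0, 0.0, -0.707]
ft_force: [0.7, -0.4, 0.5]
width: 0.0825
```

```bash
python3 go.py .4355 .0725 .22; python3 w.py w4 >/dev/null
```

```text
t 6.62 pos [ 0.6661 -0.0555  0.0877] w 0.0825 q [ 0.45  0.6  -0.61  1.46  0.36  1.19 -0.21]
shift [-0.2306 -0.1324  0.1279] rot [ 0.01 -0.01  0.02]
```

View pics/w4.png

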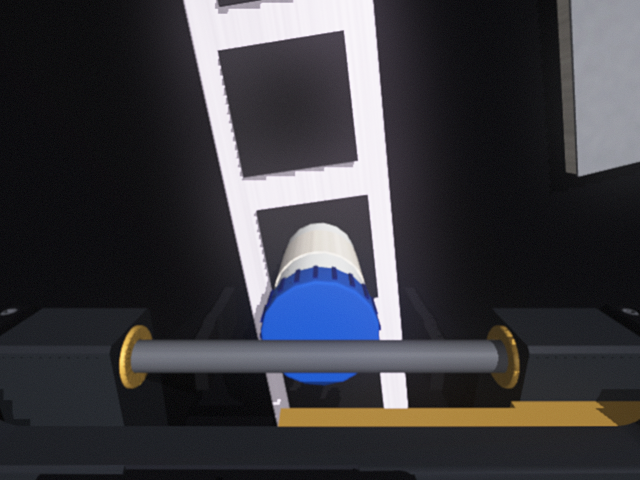

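>>> {"method": "arm_command", "body": {
  "deltas": [0, -0.05, 0, 0, 0, 0, 0, -0.1, 0, 0, 0, 0, -0.03, -0.11, 0.02, 0, 0, 0, -0.07, -0.11, 0.04, 0, 0, 0, -0.11, -0.11, 0.063, 0, 0, 0, -0.15, -0.11, 0.085, 0, 0, 0, -0.19, -0.11, 0.108, 0, 0, 0, -0.23, -0.11, 0.128, 0, 0, 0]
}}

```text
time: 7.68
ee_pos: [0.4347, 0.0735, 0.1975]
eef_rot: [0.707, 0.0, 0.0, -0.707]
ft_force: [-0.3, 0.1, 0.7]
width: 0.0872
```

```bash
python3 go.py .436 .0725 .098; python3 w.py w5|grep -v '[abcd] \['
```

```text
t 7.67 pos [0.4347 0.0735 0.1975] w 0.0872 q [ 0.55 -0.03 -0.79  1.92 -0.02  1.24 -0.24]
shift [ 0.0013  0.0995 -0.001 ] rot [0.02 0.02 0.02]
blue [337.8  21. ] 3498
blue [319.5 256.7] 3007
```

View pics/w5.png

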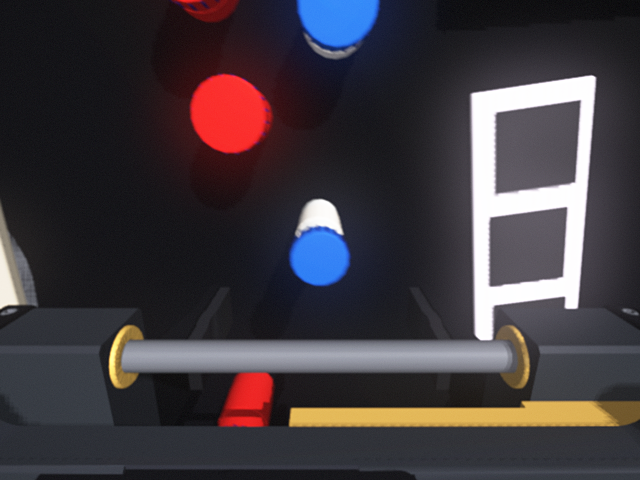

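```bash
cat > pads.py <<'E'
import sys
from h import *
d=np.load(sys.argv[1]+".npz"); c=(d["K"],float(d["k1"]),d["T"]); g=cv2.cvtColor(d["img"],cv2.COLOR_RGB2GRAY)
for a in sys.argv[2:]:
    x,y=map(int,a.split(","))
    k=np.zeros((482,642),np.uint8); cv2.floodFill(g.copy(),k,(x,y),255,30,30,4|cv2.FLOODFILL_FIXED_RANGE|cv2.FLOODFILL_MASK_ONLY)
    m=cv2.moments(cv2.convexHull(np.argwhere(k[1:-1,1:-1])[:,::-1].astype(np.int32))); u=(m['m10']/m['m00'],m['m01']/m['m00']); print(a,int(m['m00']),np.round(u,1),unproj(u,.009,*c).round(4))
E
python3 pads.py w5 537,145 527,243; python3 pads.py w4 290,105; python3 -c "
from h import *
d=np.load('w5.npz'); c=(d['K'],float(d['k1']),d['T'])
print(solve([(c,np.array([319.5,256.7]))],126,0,(.436,.0725)).x)"
```

```text
537,145 6478 [536.5 146.4] [0.6369 0.1413]
527,243 5057 [527.1 246.4] [0.6451 0.0432]
290,105 15440 [290.  103.4] [0.6474 0.0429]
[0.43438292 0.07119374]
```

>>> {"method": "arm_command", "body": {
  "deltas": [0, 0.04, 0, 0, 0, 0, 0, 0.08, 0, 0, 0, 0, 0, 0.099, 0, 0, 0, 0, 0, 0.099, 0, 0, 0, 0]
}}

```text
time: 8.22
ee_pos: [0.4351, 0.0727, 0.0977]
eef_rot: [-0.707, 0.001, 0.001, 0.707]
ft_force: [0.5, 0.2, 0.7]
width: 0.087
```

>>> {"method": "arm_command", "body": {
  "deltas": [0, 0, 0, 0, 0, 0, 0, 0, 0, 0, 0, 0, 0, 0, 0, 0, 0, 0, 0, 0, 0, 0, 0, 0, 0, 0, 0, 0, 0, 0, 0, 0, 0, 0, 0, 0, 0, 0, 0, 0, 0, 0],
  "hand": 0
}}

```text
time: 9.1
ee_pos: [0.436, 0.0726, 0.0986]
eef_rot: [0.707, -0.0, 0.0, -0.707]
ft_force: [-0.5, -0.5, 0.6]
width: 0.0391
```

>>> {"method": "arm_command", "body": {
  "deltas": [0, -0.04, 0, 0, 0, 0, 0, -0.09, 0, 0, 0, 0, 0, -0.14, 0, 0, 0, 0, 0.03, -0.15, -0.03, 0, 0, 0, 0.07, -0.15, -0.065, 0, 0, 0, 0.11, -0.15, -0.105, 0, 0, 0, 0.15, -0.15, -0.145, 0, 0, 0, 0.19, -0.15, -0.185, 0, 0, 0]
}}

```text
time: 10.1
ee_pos: [0.627, -0.114, 0.2479]
eef_rot: [0.707, -0.0, -0.0, -0.707]
ft_force: [0.8, 1.0, -0.7]
width: 0.0394
```

```bash
python3 go.py .677 -.161 .108
```

```text
t 10.1 pos [ 0.627  -0.114   0.2479] w 0.0394 q [ 0.59  0.42 -0.66  1.36  0.26  1.45 -0.06]
shift [ 0.0502  0.1399 -0.0469] rot [ 0.01 -0.03 -0.04]
```

>>> {"method": "arm_command", "body": {
  "deltas": [0.025, 0, -0.025, 0, 0, 0, 0.05, 0, -0.047, 0, 0, 0, 0.05, 0.04, -0.047, 0, 0, 0, 0.05, 0.08, -0.047, 0, 0, 0, 0.05, 0.11, -0.047, 0, 0, 0, 0.05, 0.11, -0.047, 0, 0, 0]
}}

```text
time: 10.85
ee_pos: [0.6742, -0.1594, 0.1354]
eef_rot: [-0.707, 0.002, 0.002, 0.708]
ft_force: [0.2, 0.2, -0.9]
width: 0.0393
```

```bash
python3 go.py .677 -.161 .108; python3 w.py w6 >/dev/null
```

```text
t 10.85 pos [ 0.6742 -0.1594  0.1354] w 0.0393 q [ 0.57  0.61 -0.61  1.33  0.35  1.31 -0.04]
shift [ 0.003   0.0274 -0.0016] rot [-0.06 -0.   -0.31]
```

View pics/w6.png

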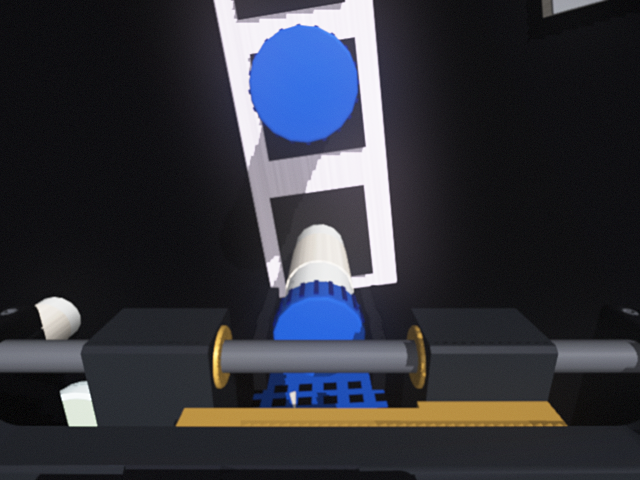

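```bash
python3 - <<'E'
from h import *
d=np.load("w6.npz"); c=(d["K"],float(d["k1"]),d["T"])
cr=d["img"][170:300,240:400]; cv2.imwrite("pics/w6c.png",cv2.resize(cr[:,:,::-1],None,fx=4,fy=4,interpolation=0))
P=[unproj(u,.009,*c) for u in[(270,198),(364,186),(371,275)]]; print(np.round(P,4),(P[0]+P[2])/2)
E
```

```text
[[ 0.6337 -0.1288]
 [ 0.7084 -0.1191]
 [ 0.7172 -0.1949]] [ 0.6754369  -0.16184815]
```

View pics/w6c.png

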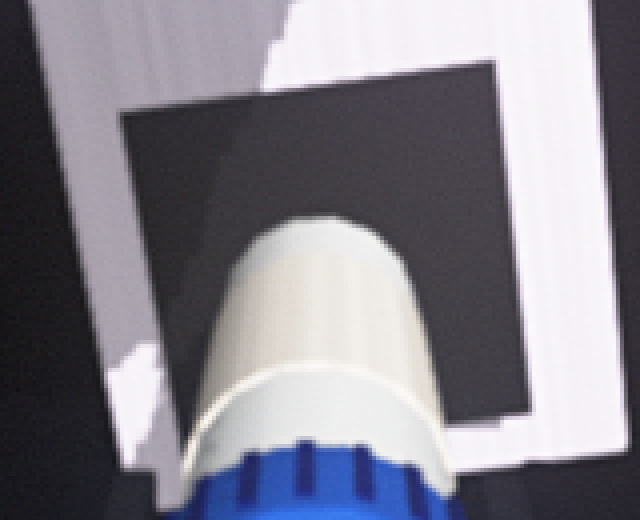

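>>> {"method": "arm_command", "body": {
  "deltas": [0, 0, 0, 0, 0, 0]
}}

```text
time: 11.02
ee_pos: [0.6768, -0.1595, 0.1404]
eef_rot: [0.707, 0.001, 0.001, -0.707]
ft_force: [0.3, 0.6, -1.2]
width: 0.0392
```

>>> {"method": "arm_command", "body": {
  "deltas": [0, 0.015, -0.001, 0, 0, 0, 0, 0.025, -0.001, 0, 0, 0, 0, 0.03, -0.001, 0, 0, 0, 0, 0.03, -0.001, 0, 0, 0, 0, 0.03, -0.001, 0, 0, 0]
}}

```text
time: 11.65
ee_pos: [0.676, -0.1604, 0.1086]
eef_rot: [0.707, -0.0, 0.0, -0.707]
ft_force: [0.5, -0.2, -1.9]
width: 0.0392
```

>>> {"method": "arm_command", "body": {
  "deltas": [0, 0, 0, 0, 0, 0, 0, 0, 0, 0, 0, 0]
}}

```text
time: 11.9
ee_pos: [0.676, -0.1604, 0.1087]
eef_rot: [0.707, -0.0, 0.0, -0.707]
ft_force: [-0.2, 0.3, -1.4]
width: 0.039
```

>>> {"method": "arm_command", "body": {
  "deltas": [0, 0, 0, 0, 0, 0, 0, 0, 0, 0, 0, 0, 0, 0, 0, 0, 0, 0, 0, 0, 0, 0, 0, 0, 0, -0.04, 0, 0, 0, 0, 0, -0.09, 0, 0, 0, 0, -0.04, -0.1, -0.013, 0, 0, 0, -0.08, -0.1, -0.026, 0, 0, 0],
  "hand": 1
}}

```text
time: 12.9
ee_pos: [0.5958, -0.1864, 0.2098]
eef_rot: [0.707, 0.001, 0.001, -0.707]
ft_force: [0.6, -0.2, -0.0]
width: 0.0869
```

```bash
python3 go.py .434 -.240 .16;python3 w.py w7 >/dev/null
```

```text
t 12.9 pos [ 0.5958 -0.1864  0.2098] w 0.0869 q [ 0.72  0.41 -0.65  1.46  0.25  1.36  0.06]
shift [-0.1619  0.0495 -0.0535] rot [0.03 0.03 0.13]
```

View pics/w7.png

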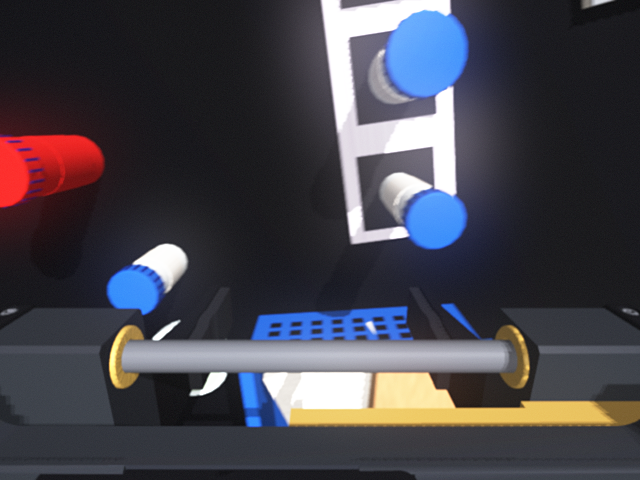

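>>> {"method": "arm_command", "body": {
  "deltas": [-0.04, 0, -0.013, 0, 0, 0, -0.08, 0.0, -0.027, 0, 0, 0, -0.12, 0.02, -0.04, 0, 0, 0, -0.162, 0.05, -0.054, 0, 0, 0, -0.162, 0.05, -0.054, 0, 0, 0]
}}

```text
time: 13.58
ee_pos: [0.4297, -0.2416, 0.1564]
eef_rot: [-0.707, 0.003, 0.0, 0.707]
ft_force: [0.4, 0.2, 0.8]
width: 0.087
```

```bash
python3 go.py .434 -.240 .054; python3 w.py w8|grep -v '[abcd] \['
```

```text
t 13.57 pos [ 0.4297 -0.2416  0.1564] w 0.087 q [ 1.    0.14 -0.63  1.86  0.09  1.17  0.34]
shift [0.0048 0.1024 0.0016] rot [-0.02 -0.25 -0.28]
blue [325.8 251.3] 3337
blue [435.4 395.1] 449
```

View pics/w8.png

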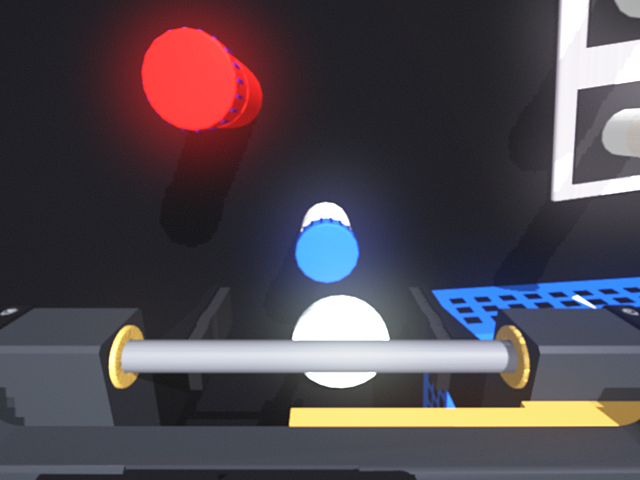

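>>> {"method": "arm_command", "body": {
  "deltas": [0, 0.04, 0, 0, 0, 0, 0, 0.08, 0, 0, 0, 0, 0, 0.105, 0, 0, 0, 0, 0, 0.105, 0, 0, 0, 0, 0, 0.105, 0, 0, 0, 0]
}}

```text
time: 14.25
ee_pos: [0.4355, -0.2404, 0.055]
eef_rot: [0.707, 0.001, 0.0, -0.707]
ft_force: [0.5, -0.4, -0.2]
width: 0.0869
```

```bash
python3 go.py .434 -.240 .054; python3 -c "
from h import *
d=np.load('w8.npz'); c=(d['K'],float(d['k1']),d['T'])
print(solve([(c,np.array([325.8,251.3]))],82,0,(.436,-.24)).x)"
```

```text
t 14.25 pos [ 0.4355 -0.2404  0.055 ] w 0.0869 q [ 0.96  0.28 -0.61  1.95  0.2   0.96  0.26]
shift [-0.0015  0.001   0.0004] rot [0.04 0.04 0.11]
[ 0.43338877 -0.24089274]
```

>>> {"method": "arm_command", "body": {
  "deltas": [0, 0, 0, 0, 0, 0, 0, 0, 0, 0, 0, 0, 0, 0, 0, 0, 0, 0, 0, 0, 0, 0, 0, 0, 0, 0, 0, 0, 0, 0, 0, 0, 0, 0, 0, 0, 0, 0, 0, 0, 0, 0],
  "hand": 0
}}

```text
time: 15.12
ee_pos: [0.4339, -0.2404, 0.0535]
eef_rot: [0.707, -0.0, 0.0, -0.707]
ft_force: [-0.5, 0.3, 0.4]
width: 0.0432
```

```bash
python3 go.py .6475 .042 .200
```

```text
t 15.12 pos [ 0.4339 -0.2404  0.0535] w 0.0432 q [ 0.96  0.28 -0.61  1.95  0.2   0.96  0.26]
shift [ 0.2135 -0.1465  0.2824] rot [ 0.   -0.01  0.  ]
```

>>> {"method": "arm_command", "body": {
  "deltas": [0, -0.04, 0, 0, 0, 0, 0, -0.09, 0, 0, 0, 0, 0, -0.14, 0, 0, 0, 0, 0.02, -0.15, 0.027, 0, 0, 0, 0.045, -0.15, 0.06, 0, 0, 0, 0.073, -0.15, 0.097, 0, 0, 0, 0.1, -0.15, 0.133, 0, 0, 0, 0.128, -0.15, 0.17, 0, 0, 0]
}}

```text
time: 16.12
ee_pos: [0.5626, -0.0695, 0.2034]
eef_rot: [0.707, -0.0, 0.0, -0.707]
ft_force: [-0.2, -0.7, -0.6]
width: 0.0431
```

>>> {"method": "arm_command", "body": {
  "deltas": [0.028, 0, 0.037, 0, 0, 0, 0.055, 0, 0.073, 0, 0, 0, 0.075, 0, 0.1, 0, 0, 0, 0.0855, 0, 0.1124, 0, 0, 0, 0.0855, 0.05, 0.1124, 0, 0, 0, 0.0855, 0.09, 0.1124, 0, 0, 0, 0.0855, 0.11, 0.1124, 0, 0, 0, 0.0855, 0.11, 0.1124, 0, 0, 0]
}}

```text
time: 17.12
ee_pos: [0.6469, 0.0412, 0.0928]
eef_rot: [0.707, -0.001, -0.0, -0.707]
ft_force: [0.7, -0.9, -0.3]
width: 0.0432
```

>>> {"method": "arm_command", "body": {
  "deltas": [0, 0, 0, 0, 0, 0]
}}

```text
time: 17.25
ee_pos: [0.6485, 0.042, 0.0954]
eef_rot: [-0.707, -0.001, -0.001, 0.707]
ft_force: [0.4, 0.2, -0.4]
width: 0.0435
```

```bash
python3 go.py .6475 .042 .064; python3 w.py w9 >/dev/null
```

```text
t 17.25 pos [0.6485 0.042  0.0954] w 0.0435 q [ 0.39  0.59 -0.73  1.51  0.41  1.2  -0.4 ]
shift [-0.0011  0.0314  0.    ] rot [-0.01 -0.03  0.14]
```

View pics/w9.png

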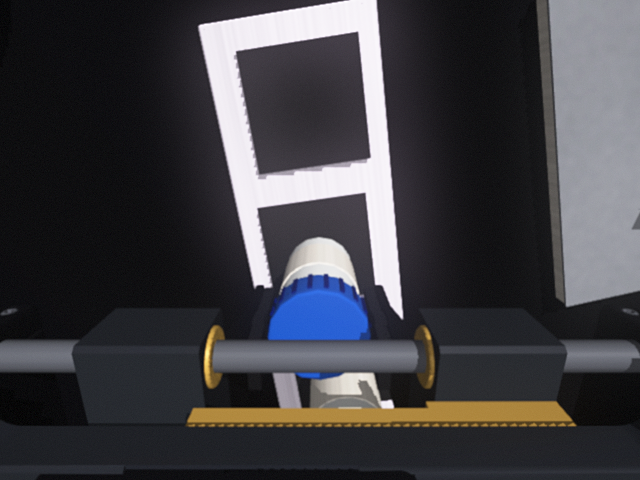

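>>> {"method": "arm_command", "body": {
  "deltas": [0, 0.015, 0, 0, 0, 0, 0, 0.025, 0, 0, 0, 0, 0, 0.03, 0, 0, 0, 0, 0, 0.03, 0, 0, 0, 0, 0, 0.03, 0, 0, 0, 0, 0, 0.03, 0, 0, 0, 0]
}}

```text
time: 18.05
ee_pos: [0.6476, 0.042, 0.0637]
eef_rot: [0.707, 0.0, 0.0, -0.707]
ft_force: [-0.2, -0.8, -0.9]
width: 0.0431
```

```bash
python3 pads.py w9 305,105; python3 go.py .4495 .2455 .15
```

```text
305,105 14546 [305.3 102.5] [0.6393 0.1414]
t 18.05 pos [0.6476 0.042  0.0637] w 0.0431 q [ 0.38  0.62 -0.72  1.53  0.43  1.15 -0.42]
shift [-0.1981 -0.0864  0.2035] rot [ 0.   -0.01  0.01]
```

>>> {"method": "arm_command", "body": {
  "deltas": [0, 0, 0, 0, 0, 0, 0, 0, 0, 0, 0, 0, 0, 0, 0, 0, 0, 0, 0, 0, 0, 0, 0, 0, 0, -0.04, 0, 0, 0, 0, 0, -0.09, 0, 0, 0, 0, 0, -0.1, 0, 0, 0, 0, -0.03, -0.1, 0.03, 0, 0, 0],
  "hand": 1
}}

```text
time: 19.05
ee_pos: [0.6189, 0.0696, 0.1639]
eef_rot: [0.707, -0.001, 0.002, -0.707]
ft_force: [-0.4, 1.2, -1.0]
width: 0.087
```

>>> {"method": "arm_command", "body": {
  "deltas": [-0.035, 0, 0.035, 0, 0, 0, -0.07, 0, 0.07, 0, 0, 0, -0.105, 0, 0.105, 0, 0, 0, -0.14, 0, 0.145, 0, 0, 0, -0.1685, 0, 0.1735, 0, 0, 0, -0.1685, 0.014, 0.1735, 0, 0, 0, -0.1685, 0.014, 0.1735, 0, 0, 0, -0.1685, 0.014, 0.1735, 0, 0, 0]
}}

```text
time: 20.05
ee_pos: [0.4497, 0.2446, 0.1493]
eef_rot: [0.707, -0.001, 0.0, -0.707]
ft_force: [0.0, 0.1, -0.3]
width: 0.0867
```

```bash
python3 go.py .4495 .2455 .032; python3 w.py w10|grep -v '[abcd] \['
```

```text
t 20.05 pos [0.4497 0.2446 0.1493] w 0.0867 q [ 0.24  0.26 -0.93  1.81  0.22  1.18 -0.76]
shift [-1.000e-04  1.173e-01  1.000e-03] rot [ 0.01 -0.11 -0.03]
blue [318.8 248.1] 4950
```

View pics/w10.png

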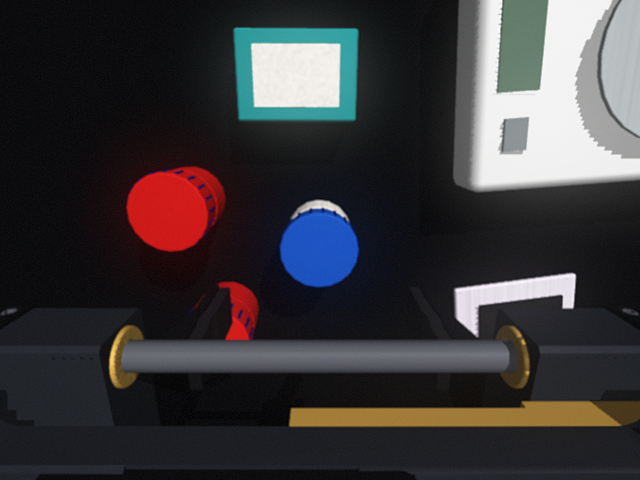

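```bash
python3 -c "
from h import *
d=np.load('w10.npz'); c=(d['K'],float(d['k1']),d['T'])
print(solve([(c,np.array([318.8,248.1]))],60,0,(.449,.2455)).x)"
```

```text
[0.44881658 0.24252809]
```

>>> {"method": "arm_command", "body": {
  "deltas": [0, 0.04, 0, 0, 0, 0, 0, 0.08, 0, 0, 0, 0, 0, 0.105, 0, 0, 0, 0, 0, 0.117, 0, 0, 0, 0, 0, 0.117, 0, 0, 0, 0, 0, 0.117, 0, 0, 0, 0]
}}

```text
time: 20.85
ee_pos: [0.4498, 0.2458, 0.0336]
eef_rot: [-0.707, -0.0, -0.001, 0.707]
ft_force: [0.5, -0.7, 0.9]
width: 0.0871
```

>>> {"method": "arm_command", "body": {
  "deltas": [0, 0, 0, 0, 0, 0, 0, 0, 0, 0, 0, 0, 0, 0, 0, 0, 0, 0, 0, 0, 0, 0, 0, 0, 0, 0, 0, 0, 0, 0, 0, 0, 0, 0, 0, 0, 0, 0, 0, 0, 0, 0],
  "hand": 0
}}

```text
time: 21.72
ee_pos: [0.4491, 0.2455, 0.0326]
eef_rot: [0.707, 0.0, 0.0, -0.707]
ft_force: [0.1, -0.9, 3.3]
width: 0.0572
```

```bash
python3 go.py .6395 .1405 .042
```

```text
t 21.73 pos [0.4491 0.2455 0.0326] w 0.0572 q [ 0.15  0.42 -0.86  1.92  0.38  0.97 -0.88]
shift [ 0.1904 -0.0093 -0.105 ] rot [ 0.01 -0.01  0.01]
```

>>> {"method": "arm_command", "body": {
  "deltas": [0, -0.04, 0, 0, 0, 0, 0, -0.07, 0, 0, 0, 0, 0.035, -0.07, -0.02, 0, 0, 0, 0.075, -0.07, -0.04, 0, 0, 0, 0.115, -0.07, -0.062, 0, 0, 0, 0.155, -0.07, -0.085, 0, 0, 0, 0.19, -0.07, -0.105, 0, 0, 0, 0.19, -0.06, -0.105, 0, 0, 0]
}}

```text
time: 22.72
ee_pos: [0.6414, 0.1376, 0.0918]
eef_rot: [0.707, -0.001, 0.002, -0.707]
ft_force: [-1.0, 1.3, -1.2]
width: 0.0574
```

>>> {"method": "arm_command", "body": {
  "deltas": [0, 0.01, 0, 0, 0, 0, 0, 0.01, 0, 0, 0, 0]
}}

```text
time: 22.98
ee_pos: [0.6374, 0.1412, 0.0813]
eef_rot: [0.707, -0.0, -0.001, -0.707]
ft_force: [0.8, 0.0, -0.9]
width: 0.0573
```

```bash
python3 go.py .6395 .1405 .0426;python3 w.py w11 >/dev/null
```

```text
t 22.98 pos [0.6374 0.1412 0.0813] w 0.0573 q [ 0.25  0.62 -0.76  1.5   0.44  1.2  -0.57]
shift [ 0.0022  0.0387 -0.0007] rot [ 0.02  0.09 -0.13]
```

View pics/w11.png

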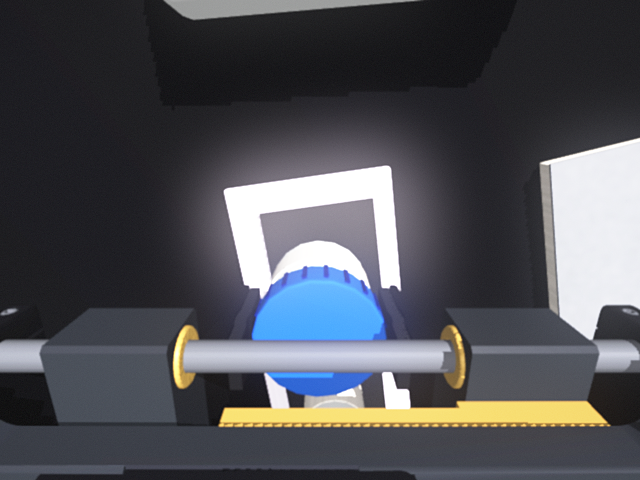

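>>> {"method": "arm_command", "body": {
  "deltas": [0, 0.015, 0, 0, 0, 0, 0, 0.03, 0, 0, 0, 0, 0, 0.04, 0, 0, 0, 0, 0, 0.04, 0, 0, 0, 0, 0, 0.04, 0, 0, 0, 0, 0, 0.04, 0, 0, 0, 0]
}}

```text
time: 23.78
ee_pos: [0.6391, 0.1404, 0.0426]
eef_rot: [0.707, -0.0, 0.0, -0.707]
ft_force: [0.7, -0.7, -1.1]
width: 0.0572
```

>>> {"method": "arm_command", "body": {
  "deltas": [0, 0, 0, 0, 0, 0, 0, 0, 0, 0, 0, 0, 0, 0, 0, 0, 0, 0, 0, 0, 0, 0, 0, 0, 0, -0.03, 0, 0, 0, 0, 0, -0.07, 0, 0, 0, 0, 0, -0.12, 0, 0, 0, 0, 0, -0.16, 0, 0, 0, 0],
  "hand": 1
}}

```text
time: 24.78
ee_pos: [0.6391, 0.1407, 0.2048]
eef_rot: [-0.707, -0.0, -0.0, 0.707]
ft_force: [1.4, -0.9, 0.7]
width: 0.0872
```

>>> {"method": "arm_command", "body": {
  "deltas": [-0.04, -0.03, 0.0, 0, 0, 0, -0.08, -0.06, 0.0, 0, 0, 0, -0.12, -0.08, 0, 0, 0, 0, -0.16, -0.08, 0, 0, 0, 0, -0.19, -0.08, 0, 0, 0, 0, -0.19, -0.08, 0, 0, 0, 0, -0.19, -0.08, 0, 0, 0, 0]
}}

```text
time: 25.65
ee_pos: [0.4495, 0.1402, 0.2828]
eef_rot: [0.707, 0.0, 0.001, -0.707]
ft_force: [0.8, -0.2, -0.3]
width: 0.0872
```

```bash
cat > chk.py <<'E'
from bench import r
from h import *
s=r.read_state(); print(s["time"],s["ee_pos"].round(3) if hasattr(s["ee_pos"],"round") else s["ee_pos"])
pads={60:(.6393,.1402),82:(.6475,.042),104:(.6662,-.0562),126:(.6768,-.161)}
for n in ["scene","top"]:
    p=r.camera(n); c=(p["intrinsics"],p["k1"],p["world_from_camera"]); cv2.imwrite(f"pics/{n}9.png",p["image"][:,:,::-1]); np.savez(n+"9.npz",img=p["image"],K=c[0],k1=c[1],T=c[2])
    b=blobs(blue(p["image"]))
    for h,x in pads.items():
        e,a=hullcent(cyl(*x,.009+h/1000-.018,.009+h/1000,JAR[h]/2),c); u=min(b,key=lambda q:np.hypot(*(q[0]-e))); f=solve([(c,u[0])],h,.009,x)
        print(n,h,e.round(1),int(a),u[0].round(1),u[1],f.x.round(4),"off mm",((f.x-x)*1000).round(1))
E
python3 chk.py
```

```text
25.65 [0.449 0.14  0.283]
scene 60 [386.9 256.3] 481 [386.1 256. ] 458 [0.6379 0.1387] off mm [-1.4 -1.5]
scene 82 [351.5 266.1] 319 [351.5 265.5] 309 [0.6459 0.0427] off mm [-1.6  0.7]
scene 104 [314.8 280.7] 469 [314.6 280.2] 459 [ 0.6649 -0.0563] off mm [-1.3 -0.1]
scene 126 [270.6 294.3] 322 [270.  293.4] 325 [ 0.6744 -0.1615] off mm [-2.4 -0.5]
top 60 [261.2 185. ] 504 [261.6 184.6] 460 [0.6403 0.1393] off mm [ 1.  -0.9]
top 82 [302.3 179.1] 309 [301.3 178.9] 292 [0.648  0.0442] off mm [0.5 2.2]
top 104 [344.9 168.7] 439 [344.  168.1] 408 [ 0.6676 -0.0544] off mm [1.4 1.8]
top 126 [391.7 161.5] 282 [391.  161.4] 247 [ 0.677  -0.1594] off mm [0.2 1.6]
```

View pics/scene9.png

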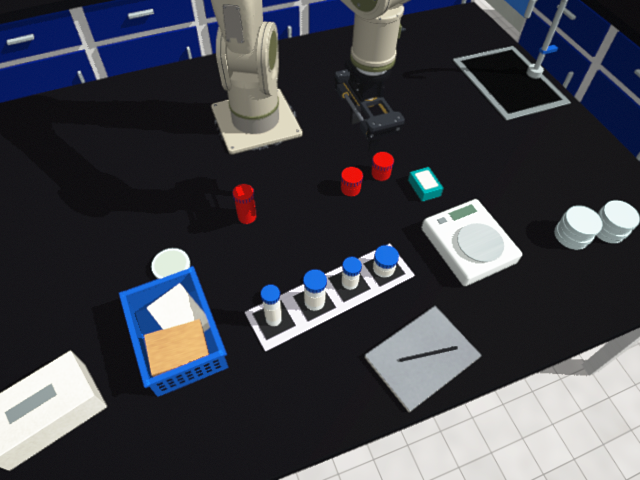

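View pics/top9.png

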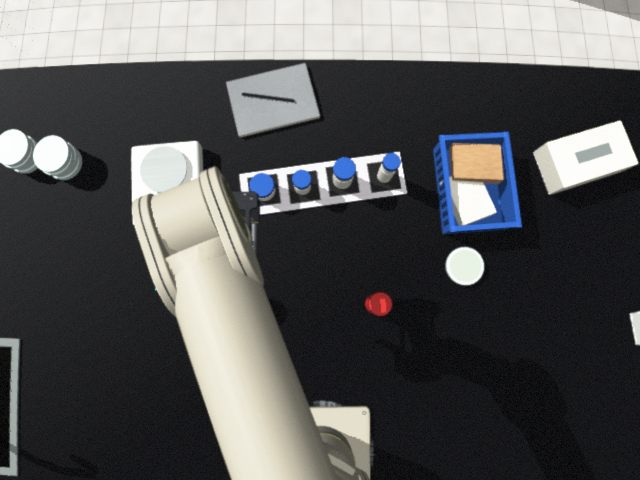

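```bash
python3 -c "
from bench import r
print(r.close_job())"
```

```text
the job is handed in; nothing more can be done
None
```

The four jars now stand on the pads in height order: the 60 mm jar on pad a (next to the balance), then 82 mm on b, 104 mm on c and 126 mm on d. I picked each one up by its cap, placed it, and handed the job in at about 26 s with the gripper clear.

**Centring:** in the last pictures from the scene and top cameras, every jar was within about 3 mm of its pad's centre, and all stood upright. Comparing jar and pad within a single camera, the worst is about 4 mm (the 60 mm jar in the scene view). The cameras themselves disagreed by 2–4 mm, which is about their calibration error, so I used averages.

**Other objects:** the petri dish showed at the same pixels as at the start. The red look-alikes were never touched. The arm hid two of them from the top camera at the end, but all three showed in place in the scene view.

**Forces:** no check failed, and wrist forces at the end of each move stayed under about 4 N.

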